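# Clip the light cover onto the microplate shaker

### The arm

A 6-joint arm with a two-finger parallel gripper is mounted at the origin on a cart in front of the work surface, level with it; the furniture and walls round the work are solid. World frame = base frame: x ahead of the robot, y to its left, z up, the work surface at z = 0. Lengths are in m, angles in degrees, forces in N, time in s.
With the tool pointing down it reaches from about 0.375 to 0.9 m from the base axis. Payload 3.1 kg.
Tool frame: the origin (TCP) lies midway between the tips of the shut fingers; the grasp point (between the pads) lies 19 mm behind it; z points along the fingers, y is the line along which they close (so a half turn about z gives the same grasp; the last joint's range is limited). The gripper opens to 87 mm and grips with 3 to 60 N. Pads are 19 mm wide; open, the fingers measure 117 mm over their backs; the gripper's body (75 mm by 190 mm) begins 51 mm behind the grasp point.
Start: joints at [55.319, 30.224, 82.088, -0, 67.689, -10.227], TCP at [0.259, 0.569, 0.223] pointing down, gripper open.
Joint ranges: [-176.69, 176.69], [-43.24, 126.21], [12.49, 139.97], [-82, 262], [0, 151.66], [-163.58, 163.58]. Speed limits (degrees/s): [159.86, 159.86, 180, 180, 180, 180].

### API

Orientations are given as a 3x3 rotation matrix whose columns are the frame's x, y, z axes.
In Python, from rig import read_state, capture, camera_info, hand_in gives the robot as it stands.
- The arm moves only by the tool drive_tool, never from a script. Its argument "motion" is a list of rows, each a list of 2 entries, a list of its own where there are three numbers: the shift along the tool's x, y, z in mm, then the turn, a rotation vector about the tool's x, y, z in rad. A call has 1 to 5 rows; each row shifts and turns the commanded pose from where the row before left it, along the tool's axes as they then stand; what a row does not reach is not made up. A row lasts 1/10 s, in which the tool goes at most 50 mm and 8.59 degrees, less where a joint would pass 70% of its speed; a pose out of reach is approached as far as the arm can. A call is refused whole if a number of a shift passes 50 or a number of a turn 0.15, either way. A call with a gripper value outside its range is refused whole. "gripper" is the opening, from 0 (shut) to 1 (fully open), set as the call begins (left out, the last holds). The fingers move at their own pace and stop on an object; the grip force is fixed at half the most. Time passes only in rows, so rows that do not move let the fingers close. It gives the time, the measured TCP pose, the force, the opening and the grip force at its end, in the units of the state.
- read_state(): the state, without advancing time (a new reading comes with each control period).
- capture(name): name is "scene" or "top" or "wrist"; returns the picture (420x560x3 uint8, red, green, blue); there is no depth.
- camera_info(name): a dict with "fovy" (degrees; the focal length in pixels is half the picture's height over the tangent of half this angle, whatever the lens; pixels are square), "cx", "cy" (the principal point, pixels), "xyz" and "orientation" of the camera in the world; the wrist camera has in their place "T_tool_cam" (4x4, takes a point from camera to tool coordinates, whose origin is the TCP and whose axes are the flange's). Camera axes: x right, y down, z forward; pixel columns grow to the right and rows downward; lengths in m; the calibration is good to about 2 mm. The wrist camera is an equidistant fisheye: a pixel r from the principal point sees the ray r / f radians off the axis. A picture is of the moment at which its call begins: read the wrist's pose just before it. camera_info takes no time and is no camera call.
- hand_in(): hands the job in; it is judged then, once.
The state is a dict: "time_s": time; "joint_positions": joint angles; "qvel": joint speeds; "tau": joint torques, N m; "position": TCP position; "tcp_rot": TCP orientation; "force": force on the tool from outside, world axes, zero at the start; "moment": the same for the moment, N m; "opening": opening from 0.0 (shut) to 1.0 (fully open); "grasp_force": force on a finger pad.
Only numpy, scipy, OpenCV 4.12 (cv2) and the standard library are available. Lean on these libraries where they do the work, as an engineer would, in place of code of your own. Each camera call takes 0.05 s, during which the arm holds its last target. There are 200 camera calls.

### The job

Put the dark cover over the tray on the microplate shaker and press it straight down until the clips at both ends have snapped under the tray's rim, so that it sits level and fully home, then let go. The tray stands wherever the shaker's drive happened to stop, a little off centre, on soft mounts that give as you press: feel for the rim, do not press the mounts right down to their stop, and leave the bottle, the beaker and the timer where they are.

Things in the scene. Friction and masses are not known exactly. Their poses are not given: they have to be found in the camera images.
- shaker: compact pale microplate shaker, fixed, 160 (x) x 170 (y) mm, sloped control panel on its -x side; origin at the centre of its underside. On top, parallel to it, an aluminium tray with a 96-well plate. The tray stands where its drive stopped, up to 6.5 mm off centre in x and in y (not reported: see or feel it); the idle drive can be pushed sideways with about 3 N, within +-7.5 mm.
- tray_home (a point): where the centre of the tray's rim (top face) would be if the tray stood centred, 102 mm above the worktop; axes as the shaker. The rim is a flange 104 (x) x 146 (y) x 5 mm thick, the wall below it set back 6.5 mm. The clip hooks go under this flange.
- tray (a joint): how far the tray has sunk on its soft mounts, m: 0 free, about 0.5 mm per newton pressed on it, hard stop at 0.016; it springs back and stays level.
- cover: loose dark cover, about 0.3 kg, 122 (x) x 164 (y) x 68 mm high, standing right way up on the worktop; works either way round (half turn). Origin at the centre of its lower edge, z up. Its flat top, 90 x 132 mm, is at z = 40 mm, with ribbed thumb areas at y = +-52 mm, just inside the clips. On each y end a steel clip arm 28 mm wide.
- cover_handle (a point): middle of the bridge handle's bar, 60 mm above the cover's origin, same axes. The bar is 20 (x) x 64 (y) x 16 mm high and stands 12 mm clear of the cover's flat top.
- cover_ledge (a point): centre of the ledge inside the cover that lands on the rim, 22 mm above the lower edge, same axes. The skirt goes round the rim with 1.5 mm play; its hem flares to 3.5 mm play at the lower edge, so further off centre it stands on the rim, on the side to which the tray is off. The clips' ramps meet the rim 13 to 18 mm before home, need most force 8.5 mm before home, then snap.
- clip_left (a joint): spring hinge of the clip arm at the cover's +y end, rad: 0 = closed, grows to 0.1 to 0.25 as the rim pushes the hook outward. Both clips together take about 10 to 20 N of downward force to pass the rim.
- clip_right (a joint): the same for the clip arm at the cover's -y end.
- balance: analytical balance, fixed, between the shaker and the cover, 200 mm wide (y); origin at the centre of its underside. Its front panel is 80 mm high and ends 0.19 m in front (-x) of the origin; its glass case, 0.39 m high, starts 0.06 m in front of the origin. Carry things past its front.
- bottle_white: white screw-cap bottle, 52 mm across, 91 mm high, standing at the back; origin at the centre of its underside. Leave it.
- beaker: glass beaker with brown contents, 75 mm across, 107 mm high, standing at the back; origin at the centre of its underside. Leave it.
- timer: white bench timer, 62 x 62 x 18 mm, lying at the back; origin at the centre of its underside. Leave it.

How it is judged:
By the outcome, as a careful person would: the job done as asked, in the order asked, and still so for the second after the job is handed in, with the robot touching nothing.
It also fails if it takes over 72 s, if anything falls off the work surface, if the arm or the gripper's body presses on something with over 40 N, if the wrist force passes 120 N, or if a joint passes its speed limit or range.

## Working session

There is one attempt and no reset: what is moved stays moved. The work goes in short steps, Python scripts to look and compute and a tool call to move; the robot and the scene stay as the last step left them, time stands still between calls to the robot, and variables do not carry over. Pictures are saved under pics/ and viewed, at most 10 in all, crops included, and the job is handed in when it is done.

Besides the shell and the picture viewer there is one more tool, called after "Call:" by a JSON object that holds its "api" and its "payload". drive_tool: Moves the arm, as the interface text tells. Its arguments: {"type":"object","properties":{"motion":{"type":"array","items":{"type":"array"}},"gripper":{"type":"number"}},"required":["motion"]}

```bash
mkdir -p pics; python3 - <<'E'
from rig import *
import cv2
s=read_state();print({k:s[k] for k in ('time_s','position','tcp_rot','force','opening')})
for n in ('scene','top','wrist'):
    print(n,camera_info(n))
    cv2.imwrite(f'pics/{n}0.png',capture(n)[:,:,::-1])
E
```

```text
{'time_s': 0.0, 'position': array([0.25827695, 0.5683393 , 0.22158073]), 'tcp_rot': array([[-9.10308831e-01,  4.13928093e-01, -1.16879923e-03],
       [ 4.13929623e-01,  9.10307089e-01, -1.80871995e-03],
       [ 3.15286223e-04, -2.13029437e-03, -9.99997681e-01]]), 'force': array([ 0.90762286, -0.14087752, -0.62787371]), 'opening': 1.0010745292576664}
scene {'fovy': 49.27245326488023, 'cx': 282.358111077176, 'cy': 213.18831816885873, 'xyz': array([0.17671904, 0.76465477, 0.97645695]), 'orientation': array([[-0.86056763, -0.36511765,  0.35512316],
       [-0.50913794,  0.59720612, -0.61977691],
       [ 0.01420976, -0.71416662, -0.6998315 ]])}
top {'fovy': 53.199351312829805, 'cx': 288.4256901867972, 'cy': 203.92023309208787, 'xyz': array([ 0.46179614, -0.05651133,  1.1937319 ]), 'orientation': array([[-0.01386215, -0.99194187,  0.12593316],
       [-0.99968293,  0.01639648,  0.0191101 ],
       [-0.02102097, -0.12562833, -0.99185465]])}
wrist {'fovy': 65.70646984690485, 'cx': 280.3697876131693, 'cy': 208.31089929069245, 'T_tool_cam': array([[-4.06628603e-04, -9.64391079e-01, -2.64480022e-01,
         7.21256103e-02],
       [ 9.99999897e-01, -3.38529927e-04, -3.03060013e-04,
         1.22637022e-04],
       [ 2.02733970e-04, -2.64480118e-01,  9.64391117e-01,
        -1.61780661e-01],
       [ 0.00000000e+00,  0.00000000e+00,  0.00000000e+00,
         1.00000000e+00]])}
```

View pics/top0.png

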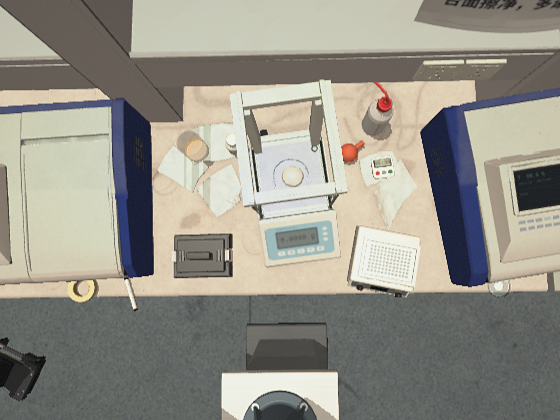

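View pics/scene0.png

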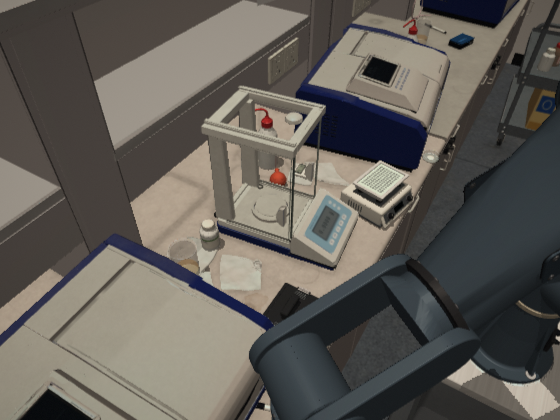

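The top view shows the cover at about (203,255), the balance front panel at (300,240) and the shaker at (384,260), slightly turned. The scene view shows the same things, with the cover half hidden by the arm. I'll enlarge the two areas in one picture.

```bash
cat > h.py <<'E'
from rig import *
import cv2, numpy as np
def proj(P,n='top'):
    c=camera_info(n);f=210/np.tan(np.radians(c['fovy']/2))
    p=(np.atleast_2d(P)-c['xyz'])@c['orientation'];return np.c_[f*p[:,0]/p[:,2]+c['cx'],f*p[:,1]/p[:,2]+c['cy']]
def back(uv,z,n='top'):
    c=camera_info(n);f=210/np.tan(np.radians(c['fovy']/2));uv=np.atleast_2d(uv)
    d=np.c_[(uv[:,0]-c['cx'])/f,(uv[:,1]-c['cy'])/f,np.ones(len(uv))]@c['orientation'].T
    return c['xyz']+d*((np.reshape(z,(-1,1))-c['xyz'][2])/d[:,2:])
def wproj(P,pos,R):
    c=camera_info('wrist');f=210/np.tan(np.radians(c['fovy']/2));T=c['T_tool_cam']
    p=((np.atleast_2d(P)-pos)@R-T[:3,3])@T[:3,:3]
    r=np.hypot(p[:,0],p[:,1]);t=np.arctan2(r,p[:,2]);k=f*t/np.maximum(r,1e-9)
    return np.c_[k*p[:,0]+c['cx'],k*p[:,1]+c['cy']]
def wback(uv,z,pos,R):
    c=camera_info('wrist');f=210/np.tan(np.radians(c['fovy']/2));T=c['T_tool_cam'];uv=np.atleast_2d(uv)
    q=(uv-[c['cx'],c['cy']])/f;t=np.linalg.norm(q,axis=1,keepdims=True)
    d=np.c_[q/np.maximum(t,1e-9)*np.sin(t),np.cos(t)]@T[:3,:3].T@R.T
    o=R@T[:3,3]+pos
    return o+d*((np.reshape(z,(-1,1))-o[2])/d[:,2:])
E
python3 - <<'E'
import cv2,numpy as np
i=cv2.imread('pics/top0.png')
a=i[225:290,160:250];b=i[218:303,340:430]
a=cv2.resize(a,None,fx=4.4,fy=4.4,interpolation=cv2.INTER_CUBIC);b=cv2.resize(b,None,fx=4.4,fy=4.4,interpolation=cv2.INTER_CUBIC)
o=np.zeros((b.shape[0],792,3),np.uint8);o[:a.shape[0],:396]=a;o[:,396:]=b
cv2.imwrite('pics/crop0.png',o)
E
```

```text
(no output)
```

View pics/crop0.png

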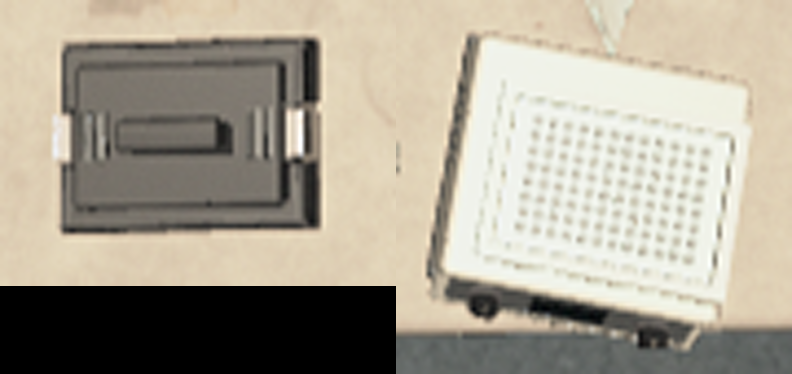

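The cover (left) has its flat top with corners near (78,62)-(283,205) and its bar spanning (116..219, 117..152). The shaker (right) has rows of wells from (537,115) to (692,258), tilted about 13°. I'll turn these into positions.

```bash
python3 - <<'E'
from h import *
A=lambda l:np.array(l)/4.4+[160,225]
B=lambda l:(np.array(l)-[396,0])/4.4+[340,218]
np.set_printoptions(precision=4,suppress=True)
print('bar',back(A([[116,133.5],[219,133.5],[167.5,133.5]]),.068))
f=back(A([[78,63],[283,63],[281,205],[76,207]]),.04);print('flat',f,f.mean(0))
w=back(B([[537,118],[708,155],[692,257],[522,222]]),.11);print('wells',w,w.mean(0),np.linalg.norm(w-np.roll(w,1,0),axis=1))
s=back(B([[480,35],[748,90],[718,322],[440,275]]),.09);print('shaker body',s,s.mean(0),np.linalg.norm(s-np.roll(s,1,0),axis=1))
E
```

```text
bar [[0.4704 0.2405 0.068 ]
 [0.4695 0.1776 0.068 ]
 [0.47   0.209  0.068 ]]
flat [[0.5149 0.2726 0.04  ]
 [0.513  0.1436 0.04  ]
 [0.4252 0.1444 0.04  ]
 [0.4257 0.2721 0.04  ]] [0.4697 0.2082 0.04  ]
wells [[ 0.4902 -0.2485  0.11  ]
 [ 0.4674 -0.3464  0.11  ]
 [ 0.4092 -0.3343  0.11  ]
 [ 0.4305 -0.2375  0.11  ]] [ 0.4493 -0.2917  0.11  ] [0.0608 0.1006 0.0594 0.0991]
shaker body [[ 0.5405 -0.2201  0.09  ]
 [ 0.5054 -0.3773  0.09  ]
 [ 0.3706 -0.3527  0.09  ]
 [ 0.3997 -0.1917  0.09  ]] [ 0.4541 -0.2854  0.09  ] [0.1436 0.1611 0.137  0.1636]
```

```bash
cat >> h.py <<'E'
def plan(goal,ang,via=(),step=45,start=None):
    """rows to go (tool down) through via to goal xyz; tool-y heading to ang (deg)"""
    s=read_state();p=np.array(start[:3] if start is not None else s['position']);R=s['tcp_rot']
    a=np.degrees(np.arctan2(R[1,1],R[0,1])) if start is None else start[3]
    pts=[p]+[np.array(v,float) for v in via]+[np.array(goal,float)]
    seq=[];
    for u,v in zip(pts,pts[1:]):
        n=max(1,int(np.ceil(np.linalg.norm(v-u)*1000/step)));seq+=[u+(v-u)*k/n for k in range(1,n+1)]
    n=int(np.ceil(abs(ang-a)/8.0));seq+=[seq[-1]]*max(0,n-len(seq))
    N=len(seq);rows=[];a0=a;da=-(ang-a)/N
    for q in seq:
        t=np.radians(a);y=np.array([np.cos(t),np.sin(t),0]);x=np.array([-y[1],y[0],0])
        d=(q-p)*1000;r=np.round([d@x,d@y,-d[2]],1);w=round(float(np.radians(da)),3)
        rows.append([r.tolist(),[0,0,w]]);p=p+(r[0]*x+r[1]*y+r[2]*np.array([0,0,-1]))/1000;a-=np.degrees(w)
    for i in range(0,N,5):print(rows[i:i+5])
    print('end',p,a)
E
python3 - <<'E'
from h import *
s=read_state();R=s['tcp_rot'];print(np.degrees(np.arctan2(-R[0,0],R[1,0])),np.cross(R[:,1],R[:,2])-R[:,0])
plan([.449,-.292,.22],-12.7,[[.42,.2,.22],[.42,.0,.22]],48)
E
```

```text
65.54474305916315 [ 0.00000000e+00 -5.55111512e-17  1.89735380e-18]
[[[-33.3, -29.8, 0.2], [0, 0, 0.065]], [[-35.2, -27.6, 0.2], [0, 0, 0.065]], [[-36.8, -25.3, 0.2], [0, 0, 0.065]], [[-38.5, -22.8, 0.2], [0, 0, 0.065]], [[-39.8, -20.3, 0.2], [0, 0, 0.065]]]
[[[-41.1, -17.6, 0.2], [0, 0, 0.065]], [[-42.2, -15.0, 0.2], [0, 0, 0.065]], [[-43.0, -12.1, 0.2], [0, 0, 0.065]], [[-43.7, -9.4, 0.2], [0, 0, 0.065]], [[-33.9, -21.2, -0.0], [0, 0, 0.065]]]
[[[-35.2, -19.0, -0.0], [0, 0, 0.065]], [[-36.4, -16.6, -0.0], [0, 0, 0.065]], [[-37.4, -14.2, -0.0], [0, 0, 0.065]], [[-38.2, -11.8, -0.0], [0, 0, 0.065]], [[-41.5, -5.7, -0.0], [0, 0, 0.065]]]
[[[-41.9, -2.9, -0.0], [0, 0, 0.065]], [[-41.9, -0.2, -0.0], [0, 0, 0.065]], [[-41.8, 2.5, -0.0], [0, 0, 0.065]], [[-41.6, 5.2, -0.0], [0, 0, 0.065]], [[-41.2, 8.0, -0.0], [0, 0, 0.065]]]
[[[-40.5, 10.5, -0.0], [0, 0, 0.065]]]
end [ 0.44897775 -0.29195141  0.21996858] -12.663966251063462
```

Call:
{"api": "drive_tool", "payload": {"motion": [[[-33,-30,0],[0,0,0.065]],[[-35,-28,0],[0,0,0.065]],[[-37,-25,0],[0,0,0.065]],[[-38,-23,0],[0,0,0.065]],[[-40,-20,0],[0,0,0.065]]]}}

```text
time_s: 0.65
position: [0.348, 0.3627, 0.2224]
tcp_rot: [[-0.729, 0.684, -0.0], [0.684, 0.729, -0.0], [-0.0, -0.0, -1.0]]
force: [1.3, -0.1, 0.5]
opening: 1.0
grasp_force: 0.0
```

Call:
{"api": "drive_tool", "payload": {"motion": [[[-41,-18,0],[0,0,0.065]],[[-42,-15,0],[0,0,0.065]],[[-43,-12,0],[0,0,0.065]],[[-44,-9,0],[0,0,0.065]],[[-34,-21,0],[0,0,0.065]]]}}

```text
time_s: 1.15
position: [0.4229, 0.1586, 0.2228]
tcp_rot: [[-0.471, 0.882, 0.004], [0.882, 0.471, 0.0], [-0.002, 0.003, -1.0]]
force: [0.1, -0.1, -0.3]
opening: 1.003
grasp_force: 0.0
```

Call:
{"api": "drive_tool", "payload": {"motion": [[[-35,-19,0],[0,0,0.065]],[[-36,-17,0],[0,0,0.065]],[[-37,-14,0],[0,0,0.065]],[[-38,-12,0],[0,0,0.065]],[[-42,-6,0],[0,0,0.065]]]}}

```text
time_s: 1.65
position: [0.4222, -0.0419, 0.2225]
tcp_rot: [[-0.166, 0.986, -0.001], [0.986, 0.166, 0.0], [0.001, -0.001, -1.0]]
force: [1.9, -0.4, 0.7]
opening: 1.0
grasp_force: 0.0
```

Call:
{"api": "drive_tool", "payload": {"motion": [[[-42,-3,0],[0,0,0.065]],[[-42,0,0],[0,0,0.065]],[[-42,2,0],[0,0,0.065]],[[-42,5,0],[0,0,0.065]],[[-41,8,0],[0,0,0.065]]]}}

```text
time_s: 2.15
position: [0.4431, -0.2517, 0.2224]
tcp_rot: [[0.159, 0.987, -0.0], [0.987, -0.159, 0.0], [0.0, -0.0, -1.0]]
force: [0.4, 0.5, -1.1]
opening: 0.996
grasp_force: 0.0
```

Call:
{"api": "drive_tool", "payload": {"motion": [[[-40,10,0],[0,0,0.065]],[[0,0,0],[0,0,0]],[[0,0,0],[0,0,0]],[[0,0,0],[0,0,0]]]}}

```text
time_s: 2.55
position: [0.4464, -0.2896, 0.2221]
tcp_rot: [[0.218, 0.976, -0.001], [0.976, -0.218, 0.002], [0.001, -0.002, -1.0]]
force: [-0.2, -0.1, 0.5]
opening: 0.997
grasp_force: 0.0
```

```bash
python3 - <<'E'
from h import *
s=read_state();print(s['time_s'],s['position'],s['tcp_rot'])
im=capture('wrist')
np.savez('w1',pos=s['position'],R=s['tcp_rot'])
cv2.imwrite('pics/w1raw.png',im[:,:,::-1])
cv2.imwrite('pics/w1.png',cv2.resize(im[:,:,::-1],(800,600),interpolation=cv2.INTER_CUBIC))
E
```

```text
2.55 [ 0.44638414 -0.28961867  0.22209409] [[ 0.21845063  0.97584697 -0.00142197]
 [ 0.97584687 -0.21844792  0.00184408]
 [ 0.00148891 -0.00179047 -0.99999729]]
```

View pics/w1.png

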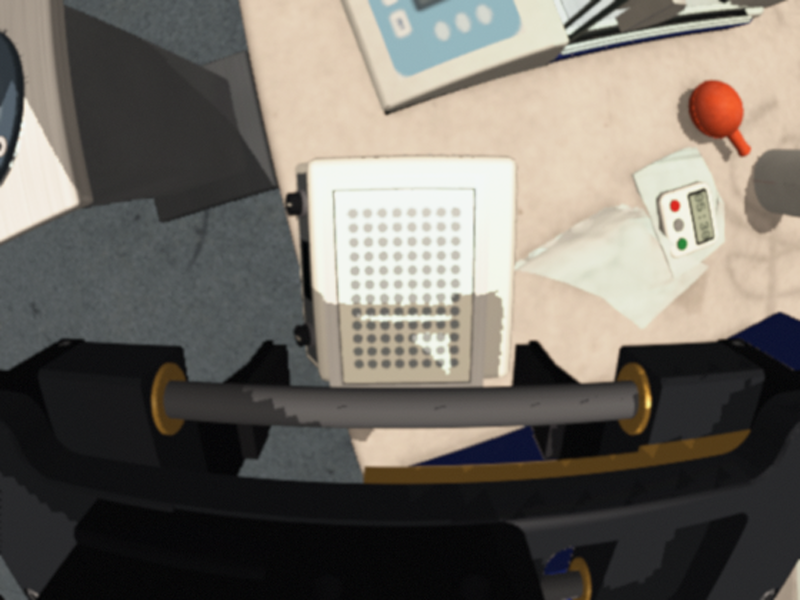

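The wrist view shows the tray rim as a thin outline with corners near (334,190), (474,188), (472,383) and (338,383), and the wells inside it. I'll fit the known 104 x 146 rectangle to this outline and check the overlay.

```bash
cat > fit.py <<'E'
from h import *
from scipy.optimize import differential_evolution
d=np.load('w1.npz');pos,R=d['pos'],d['R']
g=cv2.cvtColor(cv2.imread('pics/w1raw.png'),cv2.COLOR_BGR2GRAY).astype(np.float32)
dark=cv2.morphologyEx(g,cv2.MORPH_BLACKHAT,np.ones((7,7)))
dark=cv2.GaussianBlur(dark,(0,0),.8)
def rect(x,y,a,hx=.052,hy=.073,z=.102,n=60):
    t=np.linspace(-.93,.93,n);o=np.ones(n)
    L=np.r_[np.c_[-o*hx,t*hy],np.c_[o*hx,t*hy],np.c_[t*hx,o*hy],np.c_[t*hx,-o*hy]]
    c,s=np.cos(a),np.sin(a);return np.c_[L@np.array([[c,s],[-s,c]])+[x,y],np.full(len(L),z)]
def samp(im,uv):return cv2.remap(im,uv[:,0].astype(np.float32)[None],uv[:,1].astype(np.float32)[None],cv2.INTER_LINEAR)[0]
cost=lambda p:-np.minimum(samp(dark,wproj(rect(*p),pos,R)),60).mean()
if __name__=='__main__':
    r=differential_evolution(cost,[(.43,.47),(-.31,-.27),(-.3,-.15)],seed=1,popsize=30,maxiter=200)
    print(r.x,np.degrees(r.x[2]),r.fun)
    v=-samp(dark,wproj(rect(*r.x),pos,R)).reshape(4,-1);print('sides -x,+x,+y,-y',v.mean(1))
    im=cv2.imread('pics/w1raw.png');k=5
    o=cv2.resize(im[118:280,205:365],None,fx=3.7,fy=3.7,interpolation=cv2.INTER_CUBIC);o2=o.copy()
    for u in (wproj(rect(*r.x,n=30),pos,R)-[205,118]+.5)*3.7:cv2.circle(o,(int(u[0]),int(u[1])),1,(0,0,255),-1)
    cv2.imwrite('pics/fit1.png',o)
E
python3 fit.py
```

```text
[ 0.44067528 -0.2848634  -0.2083964 ] -11.940234260445791 -20.555028915405273
sides -x,+x,+y,-y [-39.554756  -24.159182   -0.2863962 -23.78037  ]
```

View pics/fit1.png

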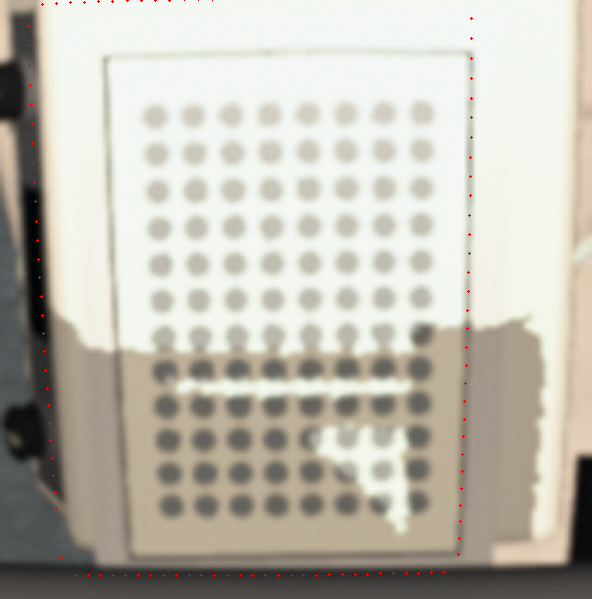

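The outline found is the well plate (about 85 x 127 mm), not the rim. The rim edges show only faintly near x≈95 and x≈490 at the bottom of the crop. I'll raise the tool for a second view that isn't hidden, then stretch the contrast.

Call:
{"api": "drive_tool", "payload": {"motion": [[[0,0,-40],[0,0,0]],[[0,0,-40],[0,0,0]],[[0,0,0],[0,0,0]],[[0,0,0],[0,0,0]],[[0,0,0],[0,0,0]]]}}

```text
time_s: 3.1
position: [0.4464, -0.2894, 0.3015]
tcp_rot: [[0.218, 0.976, -0.002], [0.976, -0.218, 0.002], [0.002, -0.002, -1.0]]
force: [-1.1, -0.7, -0.5]
opening: 1.003
grasp_force: 0.0
```

```bash
python3 - <<'E'
from h import *
s=read_state();print(s['time_s'],s['position'])
im=capture('wrist');np.savez('w2',pos=s['position'],R=s['tcp_rot'])
cv2.imwrite('pics/w2raw.png',im[:,:,::-1])
c=wproj([[.45,-.29,.102]],s['position'],s['tcp_rot'])[0];print(c)
x,y=int(c[0])-75,int(c[1])-75
outs=[]
for n,(x,y) in (('w1',(205,118)),('w2',(x,y))):
    r=cv2.imread(f'pics/{n}raw.png')[y:y+160,x:x+160]
    g=cv2.createCLAHE(8,(4,4)).apply(r[:,:,0])
    outs.append(cv2.resize(g,(400,400),interpolation=cv2.INTER_CUBIC));print(n,x,y)
cv2.imwrite('pics/clahe.png',np.hstack(outs))
E
```

```text
3.1 [ 0.44635533 -0.28941824  0.30146745]
[283.96667791 185.52570581]
w1 205 118
w2 208 110
```

View pics/clahe.png

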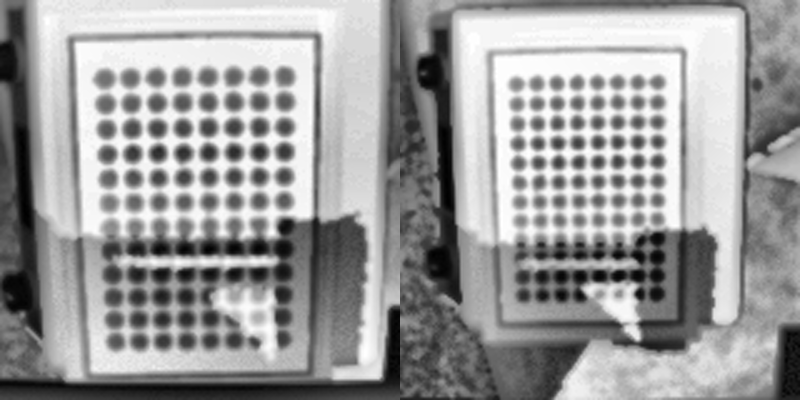

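In the second view the whole plate outline is visible, with corners near (490,52), (685,50), (680,323) and (497,323). The rim's lower edge shows at about y=345. I'll fit the plate outline jointly in both views, with size and height free.

```bash
cat > fit2.py <<'E'
from fit import *
from scipy.optimize import minimize
V=[]
for n in ('w1','w2'):
    d=np.load(n+'.npz');g=cv2.imread(f'pics/{n}raw.png')[:,:,0]
    g=cv2.createCLAHE(8,(13,10)).apply(g).astype(np.float32)
    k=cv2.GaussianBlur(cv2.morphologyEx(g,cv2.MORPH_BLACKHAT,np.ones((7,7))),(0,0),.8);V.append((k,d['pos'],d['R'],g))
def cost(p):
    x,y,a,hx,hy,z=p
    return -np.mean([np.minimum(samp(k,wproj(rect(x,y,a,hx,hy,z),P,R)),80).mean() for k,P,R,_ in V])
for lo,hi in (((.11,.135),(.042,.0445)),):
    for s in (1,2):
        r=differential_evolution(cost,[(.435,.465),(-.30,-.275),(-.25,-.19),hi,(.0625,.066),lo],seed=s,popsize=25,maxiter=300)
        print(np.round(r.x,4),np.degrees(r.x[2]).round(2),r.fun)
for z in (.104,.108,.112,.116,.12,.124):
    q=differential_evolution(lambda p:cost([*p,.04274,.06388,z]),[(.435,.465),(-.30,-.275),(-.25,-.19)],seed=1);print(z,np.round(q.x,4),q.fun)
E
python3 fit2.py
```

```text
Traceback (most recent call last):
  File "fit2.py", line 13, in <module>
    r=differential_evolution(cost,[(.435,.465),(-.30,-.275),(-.25,-.19),hi,(.0625,.066),lo],seed=s,popsize=25,maxiter=300)
  File "fit2.py", line 10, in cost
    return -np.mean([np.minimum(samp(k,wproj(rect(x,y,a,hx,hy,z),P,R)),80).mean() for k,P,R,_ in V])
                                       ~~~~~^^^^^^^^^^^^^^^^^^^^^^^^^
  File "h.py", line 11, in wproj
    c=camera_info('wrist');f=210/np.tan(np.radians(c['fovy']/2));T=c['T_tool_cam']
ValueError: time passes only in moves, steps and waits
```

```bash
sed -i '2a import functools\ncamera_info=functools.lru_cache(None)(camera_info)' h.py; timeout 300 python3 fit2.py
```

```text
[ 0.4491 -0.289  -0.2043  0.042   0.0626  0.1101] -11.7 -53.74940490722656
[ 0.4492 -0.2889 -0.2041  0.042   0.0625  0.1101] -11.7 -53.76487
0.104 [ 0.4489 -0.2902 -0.2046] -54.08610153198242
0.108 [ 0.4489 -0.2902 -0.2033] -49.7938232421875
0.112 [ 0.449  -0.2904 -0.2025] -44.45351791381836
0.116 [ 0.4502 -0.2903 -0.2084] -38.746795654296875
0.12 [ 0.435  -0.2872 -0.2115] -36.36278533935547
0.124 [ 0.435  -0.2872 -0.2104] -37.0821647644043
```

Plate and tray centre is about (0.449, -0.290) with a yaw of about -11.7°, good to 1–2 mm. Next I go to the cover.

```bash
python3 - <<'E'
from h import *
plan([.470,.2085,.22],-0.6,[[.42,-.06,.27],[.43,.08,.25]],48)
E
```

```text
[[[43.7, -15.2, 6.2], [0, 0, -0.019]], [[43.9, -14.3, 6.3], [0, 0, -0.019]], [[44.2, -13.5, 6.2], [0, 0, -0.019]], [[44.4, -12.6, 6.2], [0, 0, -0.019]], [[44.7, -11.8, 6.2], [0, 0, -0.019]]]
[[[46.7, -2.5, 6.7], [0, 0, -0.019]], [[46.8, -1.6, 6.7], [0, 0, -0.019]], [[46.8, -0.8, 6.6], [0, 0, -0.019]], [[43.6, 10.4, 10.0], [0, 0, -0.019]], [[43.5, 11.2, 10.0], [0, 0, -0.019]]]
[[[43.2, 12.1, 10.0], [0, 0, -0.019]]]
end [0.47001801 0.20852766 0.22002543] -0.6320229529801282
```

Call:
{"api": "drive_tool", "payload": {"motion": [[[44,-15,6],[0,0,-0.019]],[[44,-14,6],[0,0,-0.019]],[[44,-14,6],[0,0,-0.019]],[[44,-13,6],[0,0,-0.019]],[[45,-12,6],[0,0,-0.019]]]}}

```text
time_s: 3.65
position: [0.4189, -0.0593, 0.2711]
tcp_rot: [[0.126, 0.992, -0.003], [0.992, -0.126, 0.001], [0.001, -0.003, -1.0]]
force: [0.9, 0.3, -0.6]
opening: 1.003
grasp_force: 0.0
```

Call:
{"api": "drive_tool", "payload": {"motion": [[[47,-2,7],[0,0,-0.019]],[[47,-2,7],[0,0,-0.019]],[[47,-1,7],[0,0,-0.019]],[[44,10,10],[0,0,-0.019]],[[43,11,10],[0,0,-0.019]]]}}

```text
time_s: 4.15
position: [0.4554, 0.167, 0.2301]
tcp_rot: [[0.029, 1.0, -0.003], [1.0, -0.029, -0.0], [-0.001, -0.003, -1.0]]
force: [1.2, -1.3, 0.7]
opening: 0.995
grasp_force: 0.0
```

Call:
{"api": "drive_tool", "payload": {"motion": [[[43,12,10],[0,0,-0.019]],[[0,0,0],[0,0,0]],[[0,0,0],[0,0,0]],[[0,0,0],[0,0,0]]]}}

```text
time_s: 4.55
position: [0.4689, 0.2067, 0.2208]
tcp_rot: [[0.012, 1.0, -0.002], [1.0, -0.013, -0.001], [-0.001, -0.002, -1.0]]
force: [0.3, -0.4, 0.2]
opening: 1.0
grasp_force: 0.0
```

```bash
python3 - <<'E'
from h import *
s=read_state();print(s['time_s'],s['position'],s['tcp_rot'])
im=capture('wrist');np.savez('w3',pos=s['position'],R=s['tcp_rot'])
cv2.imwrite('pics/w3raw.png',im[:,:,::-1])
cv2.imwrite('pics/w3.png',cv2.resize(im[95:335,145:405,::-1],(650,600),interpolation=cv2.INTER_CUBIC))
E
```

```text
4.55 [0.46891843 0.20666083 0.22084426] [[ 1.24988478e-02  9.99919004e-01 -2.40100496e-03]
 [ 9.99921387e-01 -1.25012050e-02 -9.69276458e-04]
 [-9.99213405e-04 -2.38870137e-03 -9.99996648e-01]]
```

View pics/w3.png

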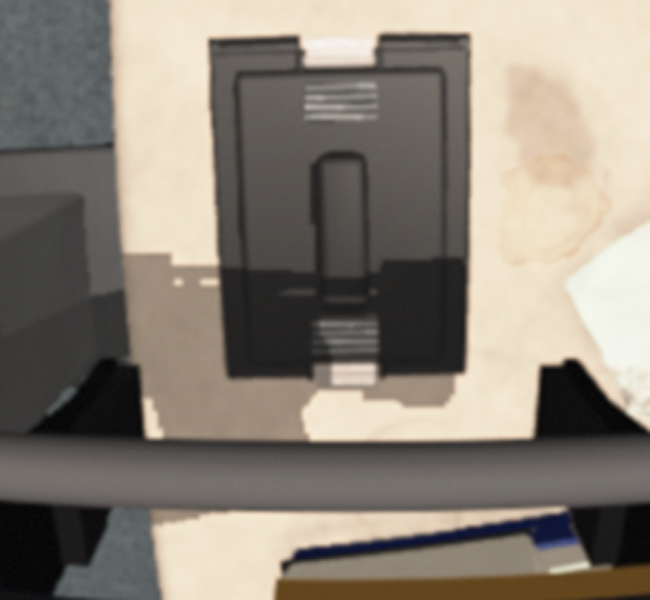

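The wrist view of the cover shows flat top corners at (238,73), (444,71), (445,362) and (248,365). The bar's top face spans about x 319–367, y 155–298.

```bash
python3 - <<'E'
from h import *
np.set_printoptions(precision=4,suppress=True)
d=np.load('w3.npz');P,R=d['pos'],d['R']
W=lambda l:np.array(l)/2.5+[145,95]-.3
f=wback(W([[238,73],[444,71],[445,362],[248,365]]),.04,P,R);print(f,f.mean(0),np.linalg.norm(f-np.roll(f,1,0),axis=1))
for i,j in ((3,0),(2,1)):
    v=f[j]-f[i];print('yaw',np.degrees(np.arctan2(-v[0],v[1])))
b=wback(W([[320,156],[367,156],[366,298],[321,298]]),.068,P,R);print(b,b.mean(0),np.linalg.norm(b-np.roll(b,1,0),axis=1))
h=wback(W([[210,40],[470,36],[464,372],[228,378]]),.0,P,R);print('hem',h,h.mean(0))
E
```

```text
[[0.4271 0.2769 0.04  ]
 [0.5134 0.2767 0.04  ]
 [0.5157 0.1475 0.04  ]
 [0.4265 0.1472 0.04  ]] [0.4707 0.2121 0.04  ] [0.1298 0.0863 0.1292 0.0892]
yaw -0.2662511037429631
yaw 1.0508978905688715
[[0.4617 0.2441 0.068 ]
 [0.4799 0.2438 0.068 ]
 [0.4792 0.1865 0.068 ]
 [0.4611 0.1867 0.068 ]] [0.4705 0.2153 0.068 ] [0.0574 0.0182 0.0574 0.0182]
hem [[0.4092 0.2928 0.    ]
 [0.5307 0.2932 0.    ]
 [0.531  0.1265 0.    ]
 [0.4107 0.1247 0.    ]] [0.4704 0.2093 0.    ]
```

Call:
{"api": "drive_tool", "payload": {"motion": [[[4,2,20],[0,0,-0.012]],[[0,0,40],[0,0,0]],[[0,0,40],[0,0,0]],[[0,0,40],[0,0,0]],[[0,0,20],[0,0,0]]], "gripper": 0.5}}

```text
time_s: 5.1
position: [0.4703, 0.2096, 0.0593]
tcp_rot: [[0.003, 1.0, -0.004], [1.0, -0.003, -0.001], [-0.001, -0.004, -1.0]]
force: [-0.2, -0.2, 1.0]
opening: 0.63
grasp_force: 0.0
```

Call:
{"api": "drive_tool", "payload": {"motion": [[[0,0,10],[0,0,0]],[[0,0,5],[0,0,0]],[[0,0,0],[0,0,0]],[[0,0,0],[0,0,0]]]}}

```text
time_s: 5.5
position: [0.473, 0.2115, 0.0477]
tcp_rot: [[0.001, 1.0, 0.002], [1.0, -0.001, 0.0], [0.0, 0.002, -1.0]]
force: [-0.3, -0.6, -0.2]
opening: 0.504
grasp_force: 0.0
```

Call:
{"api": "drive_tool", "payload": {"motion": [[[0,0,4],[0,0,0]],[[0,0,0],[0,0,0]],[[0,0,0],[0,0,0]]]}}

```text
time_s: 5.8
position: [0.4722, 0.2117, 0.0429]
tcp_rot: [[-0.0, 1.0, 0.001], [1.0, 0.0, 0.0], [0.0, 0.001, -1.0]]
force: [-0.3, 0.3, 0.5]
opening: 0.502
grasp_force: 0.0
```

Call:
{"api": "drive_tool", "payload": {"motion": [[[0,0,0],[0,0,0]],[[0,0,0],[0,0,0]],[[0,0,0],[0,0,0]],[[0,0,0],[0,0,0]],[[0,0,0],[0,0,0]]], "gripper": 0}}

```text
time_s: 6.3
position: [0.4712, 0.2115, 0.0425]
tcp_rot: [[-0.0, 1.0, -0.002], [1.0, 0.0, -0.0], [-0.0, -0.002, -1.0]]
force: [-1.6, -0.1, 1.5]
opening: 0.226
grasp_force: 30.0
```

Call:
{"api": "drive_tool", "payload": {"motion": [[[0,0,0],[0,0,0]],[[0,0,0],[0,0,0]],[[0,0,0],[0,0,0]],[[0,0,0],[0,0,0]]]}}

```text
time_s: 6.7
position: [0.4713, 0.2115, 0.0425]
tcp_rot: [[-0.0, 1.0, -0.001], [1.0, 0.0, -0.0], [-0.0, -0.001, -1.0]]
force: [-3.3, 0.8, 3.0]
opening: 0.227
grasp_force: 30.0
```

Gripped. I'll lift, plan the carry, and check the tray estimate against the rim edges.

Call:
{"api": "drive_tool", "payload": {"motion": [[[0,0,-5],[0,0,0]],[[0,0,-20],[0,0,0]],[[0,0,-40],[0,0,0]],[[0,0,-40],[0,0,0]],[[0,0,-40],[0,0,0]]]}}

```text
time_s: 7.2
position: [0.4726, 0.2115, 0.1889]
tcp_rot: [[0.001, 1.0, 0.001], [1.0, -0.001, 0.0], [0.0, 0.001, -1.0]]
force: [0.6, -0.4, -3.1]
opening: 0.224
grasp_force: 30.0
```

Call:
{"api": "drive_tool", "payload": {"motion": [[[0,0,-15],[0,0,0]],[[0,0,0],[0,0,0]],[[0,0,0],[0,0,0]],[[0,0,0],[0,0,0]]]}}

```text
time_s: 7.6
position: [0.4709, 0.2112, 0.2009]
tcp_rot: [[0.0, 1.0, -0.003], [1.0, -0.0, -0.001], [-0.001, -0.003, -1.0]]
force: [-0.1, -0.3, -2.5]
opening: 0.23
grasp_force: 30.0
```

```bash
cat > fit3.py <<'E'
from fit import *
V=[]
for n in ('w1','w2'):
    d=np.load(n+'.npz');g=cv2.imread(f'pics/{n}raw.png')[:,:,0]
    g=cv2.GaussianBlur(cv2.createCLAHE(8,(13,10)).apply(g).astype(np.float32),(0,0),1);V.append((g,d['pos'],d['R']))
def gr(p,hx,hy,z):  # |difference| across the line, 1 mm either side
    return [[abs(samp(g,wproj(rect(*p,hx+.0012,hy+.0012,z),P,R))-samp(g,wproj(rect(*p,hx-.0012,hy-.0012,z),P,R))).reshape(4,-1).mean(1)] for g,P,R in V]
for hx,hy,z in ((.052,.073,.102),(.08,.085,.09)):
    c=lambda p:-np.mean(np.array(gr(p,hx,hy,z))[:, :, :3 if hx<.06 else 3].tolist())
    for s in (1,2):
        r=differential_evolution(c,[(.443,.455),(-.296,-.283),(-.23,-.19)],seed=s,popsize=30);print(z,np.round(r.x,4),np.degrees(r.x[2]),r.fun,np.round(np.array(gr(r.x,hx,hy,z)).reshape(2,4),0).tolist())
s=read_state();print(s['time_s'],s['position'])
plan([.4492,-.289,.20],-11.7,[[.43,.05,.2],[.43,-.1,.2]],42)
E
timeout 200 python3 fit3.py
```

```text
0.102 [ 0.443  -0.283  -0.1989] -11.39848384744235 -42.280626932779946 [[74.0, 45.0, 27.0, 90.0], [52.0, 32.0, 25.0, 26.0]]
0.102 [ 0.443  -0.283  -0.1989] -11.394857712927635 -42.263441721598305 [[73.0, 45.0, 27.0, 90.0], [52.0, 32.0, 25.0, 26.0]]
0.09 [ 0.443  -0.2914 -0.1921] -11.006067803232042 -35.03944126764933 [[19.0, 37.0, 65.0, 23.0], [11.0, 22.0, 56.0, 12.0]]
0.09 [ 0.443  -0.2913 -0.1929] -11.054025365612018 -35.016332467397056 [[19.0, 37.0, 65.0, 23.0], [11.0, 21.0, 57.0, 13.0]]
7.6 [0.47094368 0.21122862 0.20093584]
[[[-40.3, -10.2, 0.2], [0, 0, 0.016]], [[-40.5, -9.6, 0.3], [0, 0, 0.016]], [[-40.6, -8.9, 0.2], [0, 0, 0.016]], [[-40.7, -8.3, 0.2], [0, 0, 0.016]], [[-37.5, 2.4, 0.0], [0, 0, 0.016]]]
[[[-37.4, 3.0, 0.0], [0, 0, 0.016]], [[-37.3, 3.6, 0.0], [0, 0, 0.016]], [[-37.2, 4.2, 0.0], [0, 0, 0.016]], [[-37.0, 8.6, 0.0], [0, 0, 0.016]], [[-36.9, 9.3, 0.0], [0, 0, 0.016]]]
[[[-36.7, 9.8, 0.0], [0, 0, 0.016]], [[-36.5, 10.4, 0.0], [0, 0, 0.016]], [[-36.4, 11.0, 0.0], [0, 0, 0.016]]]
end [ 0.4492021  -0.28899075  0.20003584] -11.931592809222092
```

The rim edges are too weak for that fit, so I'll get centre and yaw from the 8 x 12 well grid instead.

```bash
cat > wells.py <<'E'
from h import *
from scipy.optimize import least_squares
i,j=np.meshgrid(np.arange(8)-3.5,np.arange(12)-5.5)
for n in ('w1','w2'):
    d=np.load(n+'.npz');g=cv2.imread(f'pics/{n}raw.png')[:,:,0]
    g=cv2.createCLAHE(8,(20,20)).apply(g).astype(np.float32);g=cv2.GaussianBlur(g,(0,0),1.5)-cv2.GaussianBlur(g,(0,0),5)
    def pts(p):
        c,s=np.cos(p[2]),np.sin(p[2]);u,v=i.ravel()*p[4],j.ravel()*p[4]
        return np.c_[p[0]+c*u-s*v,p[1]+s*u+c*v,np.full(96,p[3])]
    for z in (.102,.108,.114):
        p=np.array([.449,-.29,-.204,z,.009])
        for it in range(8):
            uv=wproj(pts(p),d['pos'],d['R']);w=[]
            for u in uv:   # local dark centroid
                x,y=np.round(u).astype(int);yy,xx=np.mgrid[y-4:y+5,x-4:x+5];m=np.maximum(-g[y-4:y+5,x-4:x+5],0)**2+1e-6
                w.append([(m*xx).sum()/m.sum(),(m*yy).sum()/m.sum()])
            w=np.array(w);f=lambda q:(wproj(pts([q[0],q[1],q[2],z,q[3]]),d['pos'],d['R'])-w).ravel()
            r=least_squares(f,p[[0,1,2,4]],loss='soft_l1',f_scale=.3);p=np.array([*r.x[:3],z,r.x[3]])
        print(n,z,np.round(p,5),'yaw',np.degrees(p[2]).round(2),'pitch mm',(p[4]*1e3).round(3),'med',np.median(abs(f(r.x))).round(2))
E
python3 wells.py
```

```text
w1 0.102 [ 0.44884 -0.29042 -0.20485  0.102    0.00895] yaw -11.74 pitch mm 8.954 med 0.09
w1 0.108 [ 0.44913 -0.28891 -0.20485  0.108    0.00876] yaw -11.74 pitch mm 8.764 med 0.09
w1 0.114 [ 0.44943 -0.2874  -0.20485  0.114    0.00857] yaw -11.74 pitch mm 8.573 med 0.09
w2 0.102 [ 0.44881 -0.29049 -0.20505  0.102    0.00896] yaw -11.75 pitch mm 8.962 med 0.07
w2 0.108 [ 0.44904 -0.28931 -0.20505  0.108    0.00881] yaw -11.75 pitch mm 8.814 med 0.07
w2 0.114 [ 0.44927 -0.28812 -0.20505  0.114    0.00866] yaw -11.75 pitch mm 8.665 med 0.07
```

The wells give a sharp fit: tray at (0.4488, -0.2905), yaw -11.75°. Now the carry.

Call:
{"api": "drive_tool", "payload": {"motion": [[[-20,-5,0],[0,0,0.016]],[[-40,-10,0],[0,0,0.016]],[[-41,-9,0],[0,0,0.016]],[[-41,-9,0],[0,0,0.016]],[[-38,0,0],[0,0,0.016]]]}}

```text
time_s: 8.1
position: [0.4299, 0.0316, 0.2009]
tcp_rot: [[0.08, 0.997, -0.005], [0.997, -0.08, 0.001], [0.0, -0.005, -1.0]]
force: [1.2, 0.2, -2.5]
opening: 0.223
grasp_force: 30.0
```

Call:
{"api": "drive_tool", "payload": {"motion": [[[-38,2,0],[0,0,0.016]],[[-38,3,0],[0,0,0.016]],[[-38,3,0],[0,0,0.016]],[[-38,5,0],[0,0,0.016]],[[-38,7,0],[0,0,0.016]]]}}

```text
time_s: 8.6
position: [0.4301, -0.1596, 0.201]
tcp_rot: [[0.161, 0.987, -0.003], [0.987, -0.161, 0.002], [0.002, -0.003, -1.0]]
force: [0.2, 1.1, -3.2]
opening: 0.223
grasp_force: 30.0
```

Call:
{"api": "drive_tool", "payload": {"motion": [[[-38,9,0],[0,0,0.016]],[[-38,10,0],[0,0,0.016]],[[-30,9,0],[0,0,0.013]],[[-20,6,0],[0,0,0]],[[0,0,0],[0,0,0]]]}}

```text
time_s: 9.1
position: [0.4424, -0.2919, 0.2009]
tcp_rot: [[0.207, 0.978, -0.0], [0.978, -0.207, -0.001], [-0.001, -0.0, -1.0]]
force: [1.1, 0.1, -2.3]
opening: 0.228
grasp_force: 30.0
```

Call:
{"api": "drive_tool", "payload": {"motion": [[[0,0,0],[0,0,0]],[[0,0,0],[0,0,0]],[[0,0,0],[0,0,0]],[[0,0,0],[0,0,0]],[[0,0,0],[0,0,0]]]}}

```text
time_s: 9.6
position: [0.4423, -0.288, 0.2027]
tcp_rot: [[0.203, 0.979, 0.0], [0.979, -0.203, -0.0], [-0.0, 0.0, -1.0]]
force: [-0.3, 0.8, -2.8]
opening: 0.223
grasp_force: 30.0
```

```bash
python3 - <<'E'
from h import *
s=read_state();print(s['time_s'],s['position'],s['force'])
plan([.449,-.2895,.175],-11.75)
E
```

```text
9.6 [ 0.44232957 -0.28801289  0.20266913] [-0.28565175  0.80987175 -2.79301695]
[[[-0.1, 6.8, 27.7], [0, 0, 0.001]]]
end [ 0.44896818 -0.28948897  0.17496913] -11.75036162334543
```

Call:
{"api": "drive_tool", "payload": {"motion": [[[0,4,20],[0,0,0]],[[0,3,20],[0,0,0]],[[0,0,0],[0,0,0]],[[0,0,0],[0,0,0]],[[0,0,0],[0,0,0]]]}}

```text
time_s: 10.1
position: [0.4496, -0.2905, 0.1635]
tcp_rot: [[0.203, 0.979, 0.001], [0.979, -0.203, -0.001], [-0.001, 0.001, -1.0]]
force: [0.4, -0.6, -2.5]
opening: 0.228
grasp_force: 30.0
```

Call:
{"api": "drive_tool", "payload": {"motion": [[[0,0,0],[0,0,0]]]}}

```text
time_s: 10.2
position: [0.4496, -0.2905, 0.1636]
tcp_rot: [[0.204, 0.979, 0.001], [0.979, -0.204, -0.002], [-0.001, 0.002, -1.0]]
force: [-0.7, 0.8, -3.6]
opening: 0.225
grasp_force: 30.0
```

Call:
{"api": "drive_tool", "payload": {"motion": [[[0,0,0],[0,0,0]]]}}

```text
time_s: 10.3
position: [0.4494, -0.2904, 0.1634]
tcp_rot: [[0.204, 0.979, 0.001], [0.979, -0.204, -0.001], [-0.001, 0.001, -1.0]]
force: [-0.0, -0.2, -2.3]
opening: 0.23
grasp_force: 30.0
```

```bash
python3 - <<'E'
from h import *
s=read_state();print(s['time_s'],s['position'],s['force'],s['moment'])
cv2.imwrite('pics/top1raw.png',capture('top')[:,:,::-1]);im=capture('wrist')[:,:,::-1]
t=cv2.imread('pics/top1raw.png')
a=cv2.resize(t[215:310,335:435],(400,380),interpolation=cv2.INTER_CUBIC);b=cv2.resize(im[95:305,170:390],(400,380),interpolation=cv2.INTER_CUBIC)
cv2.imwrite('pics/hover.png',np.hstack([a,b]))
E
```

```text
10.3 [ 0.44938101 -0.29038471  0.16337381] [-0.03354641 -0.16188594 -2.30402587] [-0.07873557  0.06281023  0.01288647]
```

View pics/hover.png

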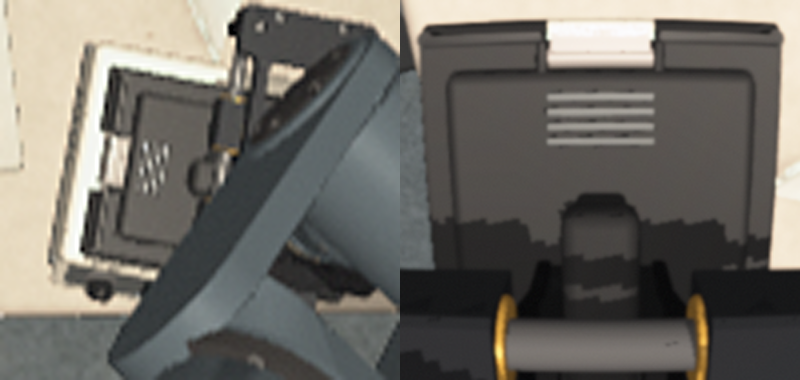

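The hover view shows the cover level above the tray. Its flat-top +y edge is at about row 72 and the bar's end at about row 203 in the right half. I'll work out the cover's offset in the hand from these.

```bash
python3 - <<'E'
from h import *
s=read_state();R=s['tcp_rot'];P=s['position']
for nm,c,r,z in (('flat+y edge',200,72,.04),('bar top end',200,207,.068),('L',52,180,.04),('R',353,180,.04),('hemtop',200,28,.0)):
    uv=[[170+c*.55,95+r*210/380]];
    for dz in (0,-.006):
        q=(wback(uv,P[2]-.0425+z+dz,P,R)[0]-P)@R*1000;print(nm,dz,q.round(1))
# same camera on the ground cover (w3), relative to the grasp TCP
E
```

```text
flat+y edge 0 [65.5 -0.   2.5]
flat+y edge -0.006 [65.3 -0.   8.5]
bar top end 0 [ 34.5   0.  -25.5]
bar top end -0.006 [ 32.8   0.  -19.5]
L 0 [ 34.9 -43.1   2.4]
L -0.006 [ 33.5 -44.7   8.4]
R 0 [34.9 44.6  2.5]
R -0.006 [33.5 46.2  8.5]
hemtop 0 [79.1 -0.1 42.5]
hemtop -0.006 [79.3 -0.1 48.5]
```

Call:
{"api": "drive_tool", "payload": {"motion": [[[1,-0.5,8],[0,0,0]],[[0,0,5],[0,0,0]],[[0,0,0],[0,0,0]],[[0,0,2],[0,0,0]],[[0,0,0],[0,0,0]]]}}

```text
time_s: 10.9
position: [0.4487, -0.2889, 0.1472]
tcp_rot: [[0.204, 0.979, -0.0], [0.979, -0.204, 0.0], [0.0, -0.0, -1.0]]
force: [0.3, 0.7, -2.9]
opening: 0.227
grasp_force: 30.0
```

Call:
{"api": "drive_tool", "payload": {"motion": [[[0,0,2],[0,0,0]],[[0,0,0],[0,0,0]],[[0,0,2],[0,0,0]],[[0,0,0],[0,0,0]]]}}

```text
time_s: 11.3
position: [0.4487, -0.2889, 0.1434]
tcp_rot: [[0.204, 0.979, -0.0], [0.979, -0.204, 0.0], [0.0, -0.0, -1.0]]
force: [0.1, 0.2, -3.3]
opening: 0.229
grasp_force: 30.0
```

Call:
{"api": "drive_tool", "payload": {"motion": [[[0,0,2],[0,0,0]],[[0,0,0],[0,0,0]],[[0,0,0],[0,0,0]]]}}

```text
time_s: 11.6
position: [0.4489, -0.2891, 0.1416]
tcp_rot: [[0.204, 0.979, 0.0], [0.979, -0.204, -0.0], [-0.0, 0.0, -1.0]]
force: [0.0, -0.0, -2.6]
opening: 0.227
grasp_force: 30.0
```

Call:
{"api": "drive_tool", "payload": {"motion": [[[0,0,1],[0,0,0]],[[0,0,1],[0,0,0]],[[0,0,0],[0,0,0]]]}}

```text
time_s: 11.9
position: [0.4489, -0.2894, 0.1396]
tcp_rot: [[0.203, 0.979, 0.0], [0.979, -0.203, -0.001], [-0.001, 0.0, -1.0]]
force: [-0.4, -1.4, -1.3]
opening: 0.224
grasp_force: 30.0
```

Call:
{"api": "drive_tool", "payload": {"motion": [[[0,0,1],[0,0,0]],[[0,0,1],[0,0,0]],[[0,0,0],[0,0,0]]]}}

```text
time_s: 12.2
position: [0.449, -0.2895, 0.1377]
tcp_rot: [[0.203, 0.979, 0.0], [0.979, -0.203, -0.001], [-0.001, 0.001, -1.0]]
force: [-0.1, -1.8, -0.8]
opening: 0.23
grasp_force: 30.0
```

Call:
{"api": "drive_tool", "payload": {"motion": [[[0,0,1],[0,0,0]],[[0,0,1],[0,0,0]],[[0,0,0],[0,0,0]]]}}

```text
time_s: 12.5
position: [0.449, -0.2893, 0.1356]
tcp_rot: [[0.203, 0.979, 0.0], [0.979, -0.203, -0.001], [-0.001, 0.001, -1.0]]
force: [0.2, -1.5, -0.1]
opening: 0.226
grasp_force: 30.0
```

```bash
python3 -c "
from rig import *
s=read_state();print(s['position'],s['force'],s['moment'])"
```

```text
[ 0.44902251 -0.28926059  0.13557629] [ 0.22780968 -1.4598536  -0.05882398] [-0.60211539  0.13034974  0.01097384]
```

The rim is felt at the -y end, with about 1.5 N pushing the cover toward -y. I'll ease that way by 1 mm and carry on down.

Call:
{"api": "drive_tool", "payload": {"motion": [[[-1,0,0],[0,0,0]],[[0,0,0],[0,0,0]],[[0,0,0],[0,0,0]]]}}

```text
time_s: 12.8
position: [0.4488, -0.2898, 0.1356]
tcp_rot: [[0.204, 0.979, 0.0], [0.979, -0.204, 0.0], [0.0, 0.0, -1.0]]
force: [0.3, -0.8, -0.3]
opening: 0.223
grasp_force: 30.0
```

Call:
{"api": "drive_tool", "payload": {"motion": [[[0,0,1],[0,0,0]],[[0,0,1],[0,0,0]],[[0,0,0],[0,0,0]]]}}

```text
time_s: 13.1
position: [0.4487, -0.2899, 0.1337]
tcp_rot: [[0.204, 0.979, 0.0], [0.979, -0.204, 0.0], [0.0, 0.0, -1.0]]
force: [0.4, -1.2, 1.3]
opening: 0.224
grasp_force: 30.0
```

Call:
{"api": "drive_tool", "payload": {"motion": [[[0,0,1],[0,0,0]],[[0,0,1],[0,0,0]],[[0,0,0],[0,0,0]]]}}

```text
time_s: 13.4
position: [0.4487, -0.29, 0.1317]
tcp_rot: [[0.204, 0.979, 0.0], [0.979, -0.204, -0.0], [0.0, 0.0, -1.0]]
force: [-0.2, 1.0, 3.8]
opening: 0.226
grasp_force: 30.0
```

```bash
python3 -c "
from rig import *
s=read_state();print(s['position'],s['force'],s['moment'])"
```

```text
[ 0.4486986  -0.28998698  0.13167995] [-0.18716892  0.97065491  3.83905731] [-0.20198984  0.03180313  0.00797956]
```

Call:
{"api": "drive_tool", "payload": {"motion": [[[0,0,1],[0,0,0]],[[0,0,1],[0,0,0]],[[0,0,1],[0,0,0]],[[0,0,0],[0,0,0]]]}}

```text
time_s: 13.8
position: [0.4488, -0.2902, 0.1288]
tcp_rot: [[0.204, 0.979, 0.0], [0.979, -0.204, -0.0], [-0.0, 0.0, -1.0]]
force: [0.9, -0.5, 4.9]
opening: 0.226
grasp_force: 30.0
```

Call:
{"api": "drive_tool", "payload": {"motion": [[[0,0,1],[0,0,0]],[[0,0,1],[0,0,0]],[[0,0,1],[0,0,0]],[[0,0,0],[0,0,0]]]}}

```text
time_s: 14.2
position: [0.4489, -0.2902, 0.1261]
tcp_rot: [[0.204, 0.979, 0.001], [0.979, -0.204, -0.001], [-0.0, 0.001, -1.0]]
force: [-1.6, -0.3, 8.4]
opening: 0.228
grasp_force: 30.0
```

```bash
python3 -c "
from rig import *
s=read_state();print(s['position'],s['force'],s['moment'])"
```

```text
[ 0.44887403 -0.29020339  0.12613887] [-1.58094152 -0.32385879  8.40941377] [-0.06249651  0.16739112 -0.0108551 ]
```

Call:
{"api": "drive_tool", "payload": {"motion": [[[0,0,1],[0,0,0]],[[0,0,1],[0,0,0]],[[0,0,0],[0,0,0]]]}}

```text
time_s: 14.5
position: [0.449, -0.2904, 0.1245]
tcp_rot: [[0.204, 0.979, 0.001], [0.979, -0.204, -0.001], [-0.001, 0.001, -1.0]]
force: [-1.0, -0.4, 10.7]
opening: 0.226
grasp_force: 30.0
```

Call:
{"api": "drive_tool", "payload": {"motion": [[[0,0,1],[0,0,0]],[[0,0,1],[0,0,0]],[[0,0,0],[0,0,0]]]}}

```text
time_s: 14.8
position: [0.449, -0.2906, 0.1224]
tcp_rot: [[0.203, 0.979, 0.001], [0.979, -0.203, -0.002], [-0.001, 0.002, -1.0]]
force: [0.3, -2.0, 4.8]
opening: 0.231
grasp_force: 30.0
```

Call:
{"api": "drive_tool", "payload": {"motion": [[[0,0,1],[0,0,0]],[[0,0,1],[0,0,0]],[[0,0,0],[0,0,0]]]}}

```text
time_s: 15.1
position: [0.449, -0.2907, 0.1196]
tcp_rot: [[0.204, 0.979, 0.001], [0.979, -0.204, -0.001], [-0.001, 0.001, -1.0]]
force: [-0.0, -2.4, 5.5]
opening: 0.225
grasp_force: 30.0
```

The force dropped, so the clips are passing. I'll continue until the ledge is on the rim.

Call:
{"api": "drive_tool", "payload": {"motion": [[[0,0,1],[0,0,0]],[[0,0,1],[0,0,0]],[[0,0,0],[0,0,0]]]}}

```text
time_s: 15.4
position: [0.449, -0.2905, 0.1177]
tcp_rot: [[0.204, 0.979, 0.001], [0.979, -0.204, -0.001], [-0.0, 0.001, -1.0]]
force: [-0.4, -2.0, 5.9]
opening: 0.227
grasp_force: 30.0
```

Call:
{"api": "drive_tool", "payload": {"motion": [[[0,0,1],[0,0,0]],[[0,0,1],[0,0,0]],[[0,0,0],[0,0,0]]]}}

```text
time_s: 15.7
position: [0.4491, -0.2906, 0.1161]
tcp_rot: [[0.204, 0.979, 0.001], [0.979, -0.204, -0.001], [-0.001, 0.001, -1.0]]
force: [-0.5, -1.3, 9.3]
opening: 0.224
grasp_force: 30.0
```

```bash
python3 -c "
from rig import *
s=read_state();print(s['position'],s['force'],s['moment'])"
```

```text
[ 0.44910324 -0.29057463  0.11608572] [-0.48768066 -1.3177291   9.27005348] [-0.04797097  0.10168581 -0.02279197]
```

Call:
{"api": "drive_tool", "payload": {"motion": [[[0,0,1],[0,0,0]],[[0,0,1],[0,0,0]],[[0,0,0],[0,0,0]]]}}

```text
time_s: 16.0
position: [0.4491, -0.2907, 0.1145]
tcp_rot: [[0.204, 0.979, 0.001], [0.979, -0.204, -0.001], [-0.001, 0.001, -1.0]]
force: [-1.4, -1.2, 12.7]
opening: 0.225
grasp_force: 30.0
```

Call:
{"api": "drive_tool", "payload": {"motion": [[[0,0,1],[0,0,0]],[[0,0,1],[0,0,0]],[[0,0,0],[0,0,0]]]}}

```text
time_s: 16.3
position: [0.4492, -0.2907, 0.113]
tcp_rot: [[0.204, 0.979, 0.001], [0.979, -0.204, -0.002], [-0.001, 0.002, -1.0]]
force: [-2.7, -1.4, 15.0]
opening: 0.225
grasp_force: 30.0
```

```bash
python3 -c "
from rig import *
s=read_state();print(s['position'],s['force'],s['moment'])"
```

```text
[ 0.44917503 -0.29073695  0.11297361] [-2.72874633 -1.43004767 14.98992374] [-0.01459652  0.46128754  0.00224909]
```

The stiffness is now about 2 N/mm, which is the mounts alone, so the ledge is seated. I'll unload and check the balance height before releasing.

Call:
{"api": "drive_tool", "payload": {"motion": [[[0,0,-2],[0,0,0]],[[0,0,-2],[0,0,0]],[[0,0,-2],[0,0,0]],[[0,0,0],[0,0,0]]]}}

```text
time_s: 16.7
position: [0.449, -0.2905, 0.118]
tcp_rot: [[0.204, 0.979, 0.001], [0.979, -0.204, -0.001], [-0.001, 0.001, -1.0]]
force: [-1.0, -2.2, 5.7]
opening: 0.23
grasp_force: 30.0
```

Call:
{"api": "drive_tool", "payload": {"motion": [[[0,0,-2],[0,0,0]],[[0,0,0],[0,0,0]],[[0,0,0],[0,0,0]]]}}

```text
time_s: 17.0
position: [0.449, -0.2903, 0.1194]
tcp_rot: [[0.204, 0.979, 0.001], [0.979, -0.204, -0.001], [-0.0, 0.001, -1.0]]
force: [1.5, -3.1, 3.3]
opening: 0.224
grasp_force: 30.0
```

Call:
{"api": "drive_tool", "payload": {"motion": [[[0,0,-2],[0,0,0]],[[0,0,0],[0,0,0]],[[0,0,0],[0,0,0]]]}}

```text
time_s: 17.3
position: [0.4482, -0.2894, 0.1211]
tcp_rot: [[0.204, 0.979, -0.001], [0.979, -0.204, 0.001], [0.001, -0.001, -1.0]]
force: [0.8, -1.3, 0.7]
opening: 0.228
grasp_force: 30.0
```

```bash
python3 -c "
from rig import *
s=read_state();print(s['position'],s['force'],s['moment'])"
```

```text
[ 0.4482428  -0.28935491  0.12111136] [ 0.81499294 -1.25485769  0.72976126] [-0.17037243 -0.15206682 -0.09916467]
```

Unloaded, the height matches fully home (0.121 m at about 0 N). Release, back off and look.

Call:
{"api": "drive_tool", "payload": {"motion": [[[0,0,0],[0,0,0]],[[0,0,0],[0,0,0]],[[0,0,0],[0,0,0]],[[0,0,0],[0,0,0]]], "gripper": 0.5}}

```text
time_s: 17.7
position: [0.4483, -0.2896, 0.1214]
tcp_rot: [[0.203, 0.979, -0.001], [0.979, -0.203, 0.001], [0.001, -0.001, -1.0]]
force: [-0.2, 0.5, 0.1]
opening: 0.468
grasp_force: 0.0
```

Call:
{"api": "drive_tool", "payload": {"motion": [[[0,0,-5],[0,0,0]],[[0,0,-20],[0,0,0]],[[0,0,-40],[0,0,0]],[[0,0,-40],[0,0,0]],[[0,0,-10],[0,0,0]]]}}

```text
time_s: 18.2
position: [0.4506, -0.2918, 0.2413]
tcp_rot: [[0.203, 0.979, 0.007], [0.979, -0.203, -0.006], [-0.005, 0.008, -1.0]]
force: [1.0, -0.0, 0.2]
opening: 0.501
grasp_force: 0.0
```

Call:
{"api": "drive_tool", "payload": {"motion": [[[30,0,-20],[0,0,0]],[[40,0,-30],[0,0,0]],[[0,0,0],[0,0,0]],[[0,0,0],[0,0,0]],[[0,0,0],[0,0,0]]]}}

```text
time_s: 18.7
position: [0.4622, -0.2217, 0.2855]
tcp_rot: [[0.204, 0.979, -0.002], [0.979, -0.204, 0.001], [0.0, -0.002, -1.0]]
force: [-0.7, 0.1, -0.0]
opening: 0.501
grasp_force: 0.0
```

```bash
python3 - <<'E'
from h import *
s=read_state();print(s['time_s'],s['position'],s['force']);np.savez('w4',pos=s['position'],R=s['tcp_rot'])
im=capture('wrist')[:,:,::-1];t=capture('scene')[:,:,::-1]
cv2.imwrite('pics/w4raw.png',im)
P,R=s['position'],s['tcp_rot'];c=wproj([[.449,-.2905,.11]],P,R)[0];print(c)
y0=int(np.clip(c[1]-105,0,210));x0=int(c[0]-100)
a=cv2.resize(im[y0:y0+210,x0:x0+200],(400,420),interpolation=cv2.INTER_CUBIC);print(x0,y0)
b=cv2.resize(t[150:240,325:425],(400,420),interpolation=cv2.INTER_CUBIC)
cv2.imwrite('pics/after.png',np.hstack([a,b]))
E
```

```text
18.7 [ 0.46220971 -0.22167429  0.28554862] [-0.73661951  0.11311119 -0.00694073]
[281.56590193 251.13701659]
181 146
```

View pics/after.png

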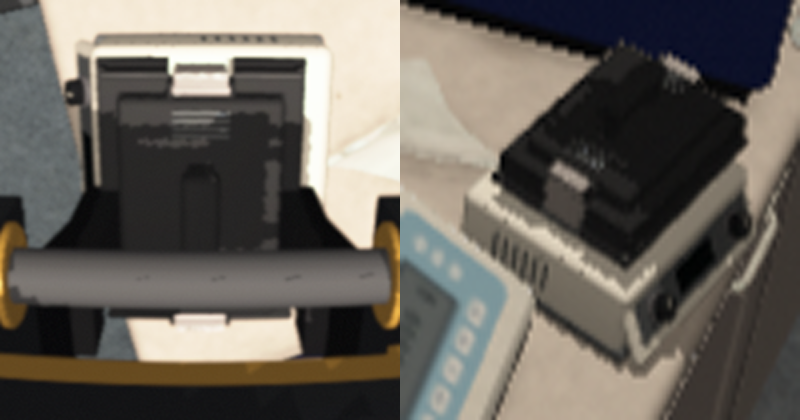

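The picture shows the cover sitting low and level on the shaker, with both clips, at (200,80) and (200,320), closed in line with the ends. Nothing else has moved and the arm is clear.

```bash
python3 -c "
from rig import *
print(hand_in())"
```

```text
the job is handed in; nothing more can be done
None
```

The cover is over the tray, pressed down until the clips snapped and the ledge seated level on the rim. It is released and the job handed in, at about 19 s of the 72 s, with peak pressing force about 15 N. The snap was judged from force and height, since I did no pull test on the clips.

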